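# Find the weak test probe and lock it out on the selector

## Robot

A 6-joint arm with a two-finger parallel gripper is mounted at the origin on the work surface. World frame = base frame: x ahead of the robot, y to its left, z up, the work surface at z = 0. Lengths are in m, angles in rad, forces in N, time in s.
With the tool pointing down it reaches from about 0.375 to 0.9 m from the base axis. Payload 3.1 kg.
Tool frame: the origin (TCP) lies on the front face of the gripper's body, between the roots of the fingers; the fingertips stand 70 mm ahead of it and the grasp point (between the pads) lies 51 mm ahead of it; z points along the fingers, y is the line along which they close (so a half turn about z gives the same grasp; the last joint's range is limited). The gripper opens to 87 mm and grips with 3 to 60 N. Pads are 19 mm wide; open, the fingers measure 117 mm over their backs; the gripper's body (75 mm by 190 mm) begins 51 mm behind the grasp point.
Start: joints at [-0.178, 0.527, 1.433, -0, 1.181, -0.178], TCP at [0.625, 0, 0.292] pointing down, gripper open.
Joint ranges: [-3.08, 3.08], [-0.75, 2.2], [0.22, 2.44], [-1.43, 4.57], [0, 2.65], [-2.85, 2.85]. Speed limits (rad/s): [2.79, 2.79, 3.14, 3.14, 3.14, 3.14].

## Interface

Orientations are given as a unit quaternion [x, y, z, w].
In Python, from rig import robot, cams, ticket gives the robot as it stands. The module is installed in compiled form; this text tells all that it offers.
- The arm moves only by the shell command python3 -m crank 'ROWS' [FORCE]. ROWS is JSON, a list of rows, each a list of 7 numbers: the shift along the tool's x, y, z in cm, then the turn, a rotation vector about the tool's x, y, z in rad, then the closure, from 0 (fully open) to 1 (shut). A call has 1 to 5 rows; each row shifts and turns the commanded pose from where the row before left it, along the tool's axes as they then stand; what a row does not reach is not made up. A row lasts 1/8 s, in which the tool goes at most 62.5 mm and 10.7 degrees, less where a joint would pass 70% of its speed; a pose out of reach is approached as far as the arm can. A call is refused whole if a number of a shift passes 6.25 or a number of a turn 0.188, either way. A call with a gripper value outside its range is refused whole. The fingers move at their own pace and stop on an object; FORCE is the grip in N (left out, the last holds). Time passes only in rows, so rows that do not move let the fingers close. It gives the time, the measured TCP pose, the force, the opening and the grip force at its end, in the units of the state.
- robot.get_obs(): the state, without advancing time (a new reading comes with each control period).
- cams.camera(name): name is "scene" or "side" or "wrist"; returns the picture (400x640x3 uint8, red, green, blue); there is no depth.
- cams.camera_info(name): a dict with "intrinsics" (3x3 intrinsics, pixels), "pose" (4x4, takes a point from camera to world coordinates). Camera axes: x right, y down, z forward; pixel columns grow to the right and rows downward; lengths in m; the calibration is good to about 2 mm. A picture is of the moment at which its call begins: read the wrist's pose just before it. camera_info takes no time and is no camera call; for the wrist camera it gives the pose at the moment of the call.
- ticket.hand_in(): hands the job in; it is judged then, once.
The state is a dict: "time": time; "q": joint angles; "joint_velocities": joint speeds; "joint_torque": joint torques, N m; "position": TCP position; "tool_rot": TCP orientation; "ft_force": force on the tool from outside, world axes, zero at the start; "moment": the same for the moment, N m; "grip_width": finger opening in m; "grip_force": force on a finger pad.
Only numpy, scipy, OpenCV 4.12 (cv2) and the standard library are available. Lean on these libraries where they do the work, as an engineer would, in place of code of your own. Each camera call takes 0.05 s, during which the arm holds its last target. There are 200 camera calls.

## Task

The board-test fixture has three sprung probes, one of them worn weak: press each plunger down with the same moderate push (about 6 N), the left one first, then the middle, then the right, as the robot sees them, to find the one that sinks clearly the farthest, and let each spring back. Then turn the selector knob on the sloped panel clockwise until its nose points at the tick of that same probe (left, top or right tick for the left, middle or right probe), only there pull the knob straight out to its stop so that it locks, and let go of it. Leave the can, the jar and the spool where they are.

Things in the scene. Friction and masses are not known exactly. Their poses are not given: they have to be found in the camera images.
- fixture: Grey fixed test fixture, 230 mm (x) by 260 mm (y); origin at table height, x from front (robot side) to back, y to the left as the robot sees it. Its front deck is 30 mm high; three probes stand there in a row at x = -55 mm, y = 60 (left), 0 (middle), -60 mm (right). Behind it a flat panel slopes up and away from the robot at 26 degrees from level.
- panel_mid (a point): Middle of the sloped panel's face, (50, 0, 75) mm in the fixture's frame, where the knob stands square to the panel. The knob's axis, pointing outward, is (-0.438, 0, 0.899) in the fixture's frame. The face is 122 mm along the slope, 48 mm high at its front edge, 102 mm at the back.
- tick_mid (a point): Centre of the middle one of three white ticks, 14 mm long, that lie on the panel round the knob, 44 mm from its axis: this one straight up the slope, the other two 0.6 rad to its left and right. They belong to the middle, left and right probe.
- knob_grip (a point): Point on the knob's axis, 24 mm out from the panel's face while the knob is pushed in; it travels with the knob. The knob is a black bar 44 mm long, 14 mm wide, 4 to 36 mm out from the panel, with a nose 6 mm wide, 10 mm long at one end near the panel; a white line on top runs to the nose end. Grip it across the 14 mm width; only bare panel lies round it.
- knob (a joint): Turn of the knob in rad, clockwise as seen facing the panel, range 0 to 4.3. 0: the nose points straight down the slope, towards the robot; 1.57: left; 3.14: up the slope. The ticks are at 2.54 (left), 3.14 (middle), 3.74 (right). It starts between 0.6 and 1.1, stays where it is left, and turns with about 0.04 N m.
- stem (a joint): How far the knob is pulled out along its axis, m: 0 pushed in (start) to 0.012 at the stop. It moves against about 6 N of friction and stays where it is left.
- top_a (a point): Centre of the flat top of one of the three plungers, a 16 mm wide steel cap at the top of a brass housing 26 mm wide. The top stands 64 mm above the table at rest and sinks with the plunger. The three look alike and change places from start to start: read from this point whether it is the left, middle or right one.
- plunger_a (a joint): How far that plunger is depressed, m: 0 at rest to 0.009 at its stop. It springs back. No preload; the weak one has a spring of about 0.8 N/mm, the two others 1.8 N/mm or more (under 6 N about 7.5 mm against 2 to 3.5 mm). Which one is weak is to be found by pressing.
- top_b (a point): Centre of the flat top of one of the three plungers, a 16 mm wide steel cap at the top of a brass housing 26 mm wide. The top stands 64 mm above the table at rest and sinks with the plunger. The three look alike and change places from start to start: read from this point whether it is the left, middle or right one.
- plunger_b (a joint): How far that plunger is depressed, m: 0 at rest to 0.009 at its stop. It springs back. No preload; the weak one has a spring of about 0.8 N/mm, the two others 1.8 N/mm or more (under 6 N about 7.5 mm against 2 to 3.5 mm). Which one is weak is to be found by pressing.
- top_c (a point): Centre of the flat top of one of the three plungers, a 16 mm wide steel cap at the top of a brass housing 26 mm wide. The top stands 64 mm above the table at rest and sinks with the plunger. The three look alike and change places from start to start: read from this point whether it is the left, middle or right one.
- plunger_c (a joint): How far that plunger is depressed, m: 0 at rest to 0.009 at its stop. It springs back. No preload; the weak one has a spring of about 0.8 N/mm, the two others 1.8 N/mm or more (under 6 N about 7.5 mm against 2 to 3.5 mm). Which one is weak is to be found by pressing.
- can: Aerosol can, 52 mm wide, 150 mm tall, upright left of the fixture; origin at the centre of its underside. Leave it alone.
- jar: White flux jar, 44 mm wide, 50 mm tall, right of the fixture near its front; origin at the centre of its underside. Leave it alone.
- spool: Grey solder spool, 56 mm wide, 30 mm tall, right of the fixture near its back; origin at the centre of its underside. Leave it alone.

How it is judged:
By the outcome, as a careful person would: the job done as asked, in the order asked, and still so for the second after the job is handed in, with the robot touching nothing.
It also fails if it takes over 72 s, if anything falls off the work surface, if the arm or the gripper's body presses on something with over 40 N, if the wrist force passes 120 N, or if a joint passes its speed limit or range.

## Working session

There is one attempt and no reset: what is moved stays moved. The work goes in short steps, Python scripts to look and compute and a shell command to move; the robot and the scene stay as the last step left them, time stands still between calls to the robot, and variables do not carry over. Pictures are saved under pics/ and viewed, at most 10 in all, crops included, and the job is handed in when it is done.

```bash
mkdir -p pics; python3 - <<'E'
from rig import robot,cams
import cv2,numpy as np
o=robot.get_obs();print({k:np.round(v,3) for k,v in o.items()})
for n in("scene","side","wrist"):
    i=cams.camera_info(n);print(n,np.round(i["intrinsics"],1).tolist(),np.round(i["pose"],3).tolist())
    cv2.imwrite(f"pics/{n}0.png",cams.camera(n)[:,:,::-1])
E
```

```text
{'time': np.float64(0.0), 'q': array([-0.178,  0.528,  1.434,  0.   ,  1.181, -0.179]), 'joint_velocities': array([-0.002, -0.001,  0.   ,  0.   , -0.   , -0.   ]), 'joint_torque': array([-1.0000e-03, -4.4005e+01, -1.7659e+01,  6.3000e-02,  5.8000e-02,
       -0.0000e+00]), 'position': array([0.624, 0.   , 0.291]), 'tool_rot': array([ 0.707,  0.707, -0.001, -0.001]), 'ft_force': array([0.268, 0.017, 0.147]), 'moment': array([ 0.021, -0.039,  0.041]), 'grip_force': np.float64(0.0), 'grip_width': np.float64(0.087)}
scene [[401.7, 0.0, 323.9], [0.0, 401.7, 198.8], [0.0, 0.0, 1.0]] [[-0.662, 0.617, -0.424, 0.992], [0.749, 0.543, -0.379, 0.368], [-0.004, -0.569, -0.822, 0.759], [0.0, 0.0, 0.0, 1.0]]
side [[459.7, 0.0, 326.5], [0.0, 459.7, 189.7], [0.0, 0.0, 1.0]] [[0.997, -0.06, 0.045, 0.565], [-0.073, -0.633, 0.77, -0.684], [-0.017, -0.771, -0.636, 0.689], [0.0, 0.0, 0.0, 1.0]]
wrist [[307.4, 0.0, 315.0], [0.0, 307.4, 198.4], [0.0, 0.0, 1.0]] [[1.0, 0.002, -0.001, 0.624], [0.001, -0.953, -0.302, 0.084], [-0.002, 0.302, -0.953, 0.384], [0.0, 0.0, 0.0, 1.0]]
```

View pics/scene0.png

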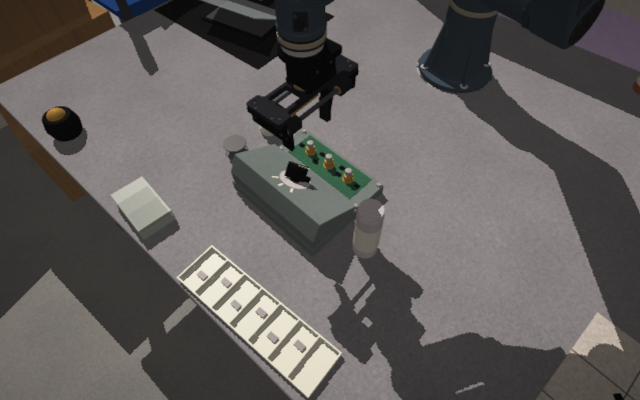

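View pics/wrist0.png

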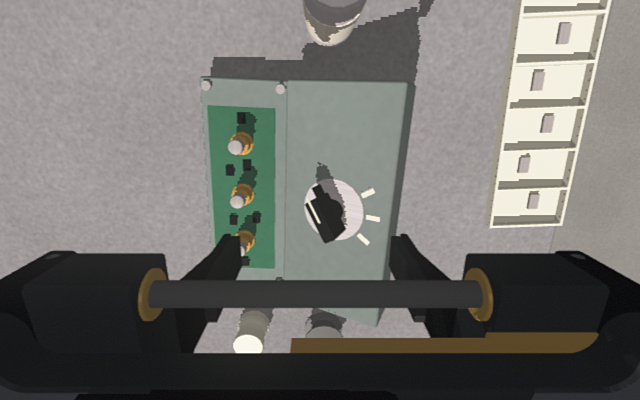

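The wrist view shows the caps at about (235,146) and (237,201), with the right one partly hidden. The ticks are at (367,192), (373,218) and (363,240), and the knob's white line runs from (318,222) to (308,202).

```bash
cat > h.py <<'E'
import numpy as np
from rig import robot,cams
from scipy.optimize import least_squares
from scipy.spatial.transform import Rotation as R
c,s=.899,.438
mid=np.array([.05,0,.075]); up=np.array([c,0,s]); out=np.array([-s,0,c]); lf=np.array([0,1,0])
def tick(a): return mid+.044*(np.cos(a)*up+np.sin(a)*lf)
cap={'L':[-.055,.06,.064],'M':[-.055,0,.064],'R':[-.055,-.06,.064]}
def proj(K,T,p):
    T=np.array(T);q=(np.asarray(p)-T[:3,3])@T[:3,:3];u=q@np.array(K).T;return u[...,:2]/u[...,2:]
def W(v,p): cy,sy=np.cos(v[2]),np.sin(v[2]);p=np.atleast_2d(p);return np.c_[v[0]+cy*p[:,0]-sy*p[:,1],v[1]+sy*p[:,0]+cy*p[:,1],p[:,2]]
def fit(obs):
    f=lambda v:np.concatenate([(proj(K,T,W(v,P))-px).ravel() for K,T,P,px in obs])
    r=least_squares(f,[.6,.05,0]);return r.x,r.fun.reshape(-1,2)
E
python3 - <<'E'
from h import *
import cv2
i=cams.camera_info("wrist")
v,r=fit([(i["intrinsics"],i["pose"],np.array([cap['L'],cap['M'],tick(.6),tick(0),tick(-.6)]),np.array([[235,146],[237,201],[367,192],[373,218],[363,240]]))])
print(v.round(4),r.round(1).tolist()); np.save("v.npy",v)
for k in cap: print(k,W(v,cap[k]).round(4))
print(W(v,mid+.024*out).round(4))
a=cv2.imread("pics/wrist0.png")[100:300,190:420];b=cv2.imread("pics/scene0.png")[120:220,260:380]
b=cv2.resize(b,None,fx=3,fy=3);a=cv2.resize(a,None,fx=1.9,fy=1.9)
m=np.zeros((600,800,3),np.uint8);m[:300,:360]=b;m[:380,360:797]=a
cv2.imwrite("pics/c0.png",m)
E
```

```text
[ 0.5923 -0.024  -0.0535] [[0.2, 0.2], [-0.5, 0.1], [0.9, 1.1], [-0.4, -0.1], [-0.2, -1.4]]
L [[0.5406 0.0388 0.064 ]]
M [[ 0.5374 -0.0211  0.064 ]]
R [[ 0.5341 -0.081   0.064 ]]
[[ 0.6317 -0.0261  0.0966]]
```

View pics/c0.png

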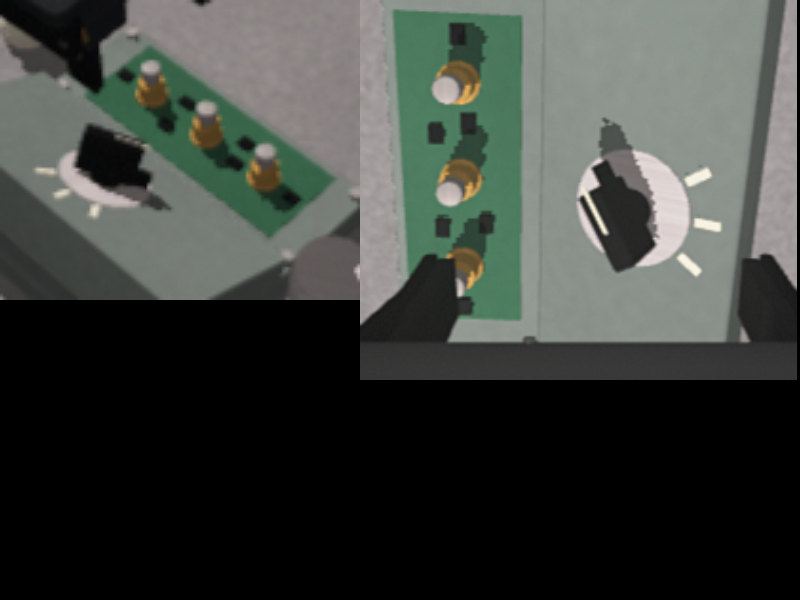

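The caps, knob and ticks fit the model to about 1 px. I'll close the fingers and go above the left probe.

```bash
python3 -m crank '[[1.3,-2.8,2,0,0,0,1],[1.3,-2.8,4,0,0,0,1],[1.3,-2.7,4,0,0,0,1],[0,0,4,0,0,0,1],[0,0,0,0,0,0,1]]' 10; python3 - <<'E'
from h import *
import cv2
o=robot.get_obs();print(o["ft_force"].round(2),o["position"].round(4),o["q"].round(2))
cv2.imwrite("pics/side1.png",cams.camera("side")[60:360,150:550,::-1])
# can top/bottom from scene picture
i=cams.camera_info("scene");T=i["pose"];
for px,z in(((372,208),.15),((366,247),0)):
    d=T[:3,:3]@np.linalg.solve(i["intrinsics"],[*px,1]);print("can",(T[:3,3]+d*(z-T[2,3])/d[2]).round(3))
# knob angle from white line in wrist0 (both ends, 36 mm out)
i=cams.camera_info("wrist")
E
```

```text
time: 0.78
position: [0.5399, 0.0394, 0.1498]
tool_rot: [0.707, 0.707, -0.002, -0.003]
ft_force: [-0.1, -0.2, 0.2]
grip_width: 0.045
grip_force: 0.0
[-0.12 -0.25  0.25] [0.5399 0.0394 0.1498] [-0.13  0.63  1.76 -0.    0.76 -0.13]
can [0.636 0.166 0.15 ]
can [0.635 0.167 0.   ]
```

View pics/side1.png

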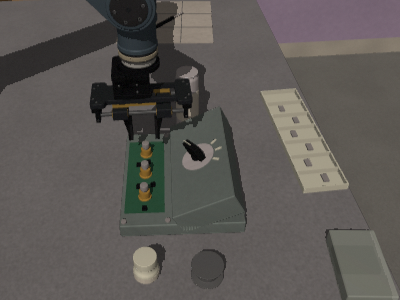

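The side view shows the still-closing fingers centred over the left probe at crop (143,148), with the can clear behind it. Next I finish closing and go down towards contact at TCP z≈0.134.

```bash
python3 -m crank '[[0,0,0,0,0,0,1],[0,0,0,0,0,0,1],[0,0,0,0,0,0,1],[0,0,0,0,0,0,1],[0,0,1.3,0,0,0,1]]'; python3 -m crank '[[0,0,0.1,0,0,0,1],[0,0,0.1,0,0,0,1],[0,0,0.1,0,0,0,1]]'
```

```text
time: 1.45
position: [0.5428, 0.0389, 0.1398]
tool_rot: [0.707, 0.707, 0.001, 0.001]
ft_force: [0.4, 0.2, -0.5]
grip_width: 0.0005
grip_force: 0.0
time: 1.82
position: [0.542, 0.039, 0.1361]
tool_rot: [0.707, 0.707, -0.0, -0.0]
ft_force: [0.2, 0.4, -0.1]
grip_width: 0.0002
grip_force: 0.0
```

```bash
python3 -m crank '[[0,0,0.1,0,0,0,1],[0,0,0,0,0,0,1]]'; python3 -m crank '[[0,0,0.1,0,0,0,1],[0,0,0,0,0,0,1]]';python3 -m crank '[[0,0,0.1,0,0,0,1],[0,0,0,0,0,0,1]]'
```

```text
time: 2.08
position: [0.542, 0.039, 0.1353]
tool_rot: [0.707, 0.707, 0.0, 0.0]
ft_force: [0.5, 0.5, -0.6]
grip_width: 0.0003
grip_force: 0.0
time: 2.33
position: [0.5419, 0.039, 0.1342]
tool_rot: [0.707, 0.707, -0.0, -0.0]
ft_force: [-0.4, -0.4, -0.4]
grip_width: 0.0006
grip_force: 0.0
time: 2.58
position: [0.542, 0.039, 0.1333]
tool_rot: [0.707, 0.707, 0.0, 0.0]
ft_force: [-0.6, -0.3, 0.5]
grip_width: 0.0008
grip_force: 0.7
```

```bash
python3 -m crank '[[0,0,0.1,0,0,0,1],[0,0,0,0,0,0,1]]'; python3 -m crank '[[0,0,0.1,0,0,0,1],[0,0,0,0,0,0,1]]'
```

```text
time: 2.82
position: [0.5421, 0.039, 0.1324]
tool_rot: [0.707, 0.707, 0.0, 0.0]
ft_force: [-0.1, 0.2, 2.7]
grip_width: 0.0002
grip_force: 1.5
time: 3.08
position: [0.542, 0.039, 0.1314]
tool_rot: [0.707, 0.707, 0.0, 0.0]
ft_force: [-0.7, 0.3, 4.4]
grip_width: 0.0006
grip_force: 2.4
```

```bash
python3 -m crank '[[0,0,0.08,0,0,0,1],[0,0,0,0,0,0,1],[0,0,0,0,0,0,1]]'
```

```text
time: 3.45
position: [0.542, 0.039, 0.1308]
tool_rot: [0.707, 0.707, 0.0, 0.0]
ft_force: [-1.4, 0.7, 5.7]
grip_width: 0.0005
grip_force: 3.0
```

The left probe took 5.7 N at about 2.8 mm, so it is stiff. Middle next.

```bash
python3 -m crank '[[0,0,-1.5,0,0,0,1],[-3,-0.2,0,0,0,0,1],[-3,-0.25,0,0,0,0,1],[0,0,1.0,0,0,0,1],[0,0,0,0,0,0,1]]'; python3 -m crank '[[0,0,0.1,0,0,0,1],[0,0,0.1,0,0,0,1],[0,0,0.1,0,0,0,1],[0,0,0,0,0,0,1]]'; python3 -m crank '[[0,0,0.1,0,0,0,1],[0,0,0,0,0,0,1]]'
```

```text
time: 4.08
position: [0.5367, -0.0205, 0.1348]
tool_rot: [0.707, 0.707, -0.0, -0.001]
ft_force: [0.3, 0.1, -1.0]
grip_width: 0.0004
grip_force: 0.0
time: 4.58
position: [0.5374, -0.0203, 0.1327]
tool_rot: [0.707, 0.707, 0.0, -0.0]
ft_force: [-0.8, 2.4, 4.6]
grip_width: 0.0004
grip_force: 1.8
time: 4.82
position: [0.5374, -0.0205, 0.1318]
tool_rot: [0.707, 0.707, 0.0, -0.0]
ft_force: [-0.6, 4.3, 6.2]
grip_width: 0.0004
grip_force: 3.0
```

The middle probe took 6.2 N at about 2 mm, also stiff. Right next: down past contact in small steps.

```bash
python3 -m crank '[[0,0,-1.5,0,0,0,1],[-3,-0.15,0,0,0,0,1],[-3,-0.15,0,0,0,0,1],[0,0,0,0,0,0,1],[0,0,1.0,0,0,0,1]]'; python3 -m crank '[[0,0,0,0,0,0,1],[0,0,0.1,0,0,0,1],[0,0,0.1,0,0,0,1],[0,0,0.1,0,0,0,1],[0,0,0,0,0,0,1]]'; python3 -m crank '[[0,0,0.1,0,0,0,1],[0,0,0,0,0,0,1]]'
```

```text
time: 5.45
position: [0.5349, -0.0811, 0.137]
tool_rot: [0.707, 0.707, 0.0, 0.001]
ft_force: [0.1, 1.6, 0.4]
grip_width: 0.0005
grip_force: 0.0
time: 6.08
position: [0.5345, -0.0808, 0.1335]
tool_rot: [0.707, 0.707, 0.0, 0.0]
ft_force: [-0.5, -0.3, 0.3]
grip_width: 0.0005
grip_force: 0.3
time: 6.32
position: [0.5345, -0.0809, 0.1325]
tool_rot: [0.707, 0.707, 0.0, 0.0]
ft_force: [0.7, 1.0, 0.2]
grip_width: 0.0006
grip_force: 0.6
```

```bash
python3 -m crank '[[0,0,0.1,0,0,0,1],[0,0,0.1,0,0,0,1],[0,0,0,0,0,0,1]]'; python3 -m crank '[[0,0,0.1,0,0,0,1],[0,0,0.1,0,0,0,1],[0,0,0,0,0,0,1]]'; 
```

```text
time: 6.7
position: [0.5345, -0.0809, 0.1305]
tool_rot: [0.707, 0.707, 0.0, 0.0]
ft_force: [-0.2, 1.5, 2.9]
grip_width: 0.0003
grip_force: 1.4
time: 7.08
position: [0.5345, -0.0809, 0.1285]
tool_rot: [0.707, 0.707, 0.0, 0.0]
ft_force: [-0.5, 1.4, 4.2]
grip_width: 0.0007
grip_force: 2.2
```

```bash
python3 -m crank '[[0,0,0.1,0,0,0,1],[0,0,0.1,0,0,0,1],[0,0,0,0,0,0,1]]'; python3 -m crank '[[0,0,0.03,0,0,0,1],[0,0,0,0,0,0,1]]'
```

```text
time: 7.45
position: [0.5345, -0.081, 0.1266]
tool_rot: [0.707, 0.707, 0.0, 0.0]
ft_force: [-0.4, 1.9, 6.4]
grip_width: 0.001
grip_force: 3.0
time: 7.7
position: [0.5346, -0.0809, 0.1264]
tool_rot: [0.707, 0.707, 0.0, 0.0]
ft_force: [-0.1, 2.5, 6.7]
grip_width: 0.0007
grip_force: 3.1
```

The right probe sinks about 7.2 mm at about 6.3 N, so it is the weak one and the target is the right tick (3.74). I'll lift off and work out the knob's angle and approach pose.

```bash
python3 -m crank '[[0,0,-3,0,0,0,0.2],[0,0,-4,0,0,0,0],[0,0,-3,0,0,0,0]]'; cat >> h.py <<'E'
def backproj(v,K,T,px,h):  # pixel -> panel coords (up,left) at height h above the face
    T=np.array(T);d=T[:3,:3]@np.linalg.solve(K,[*px,1]);Rz=R.from_euler('z',v[2]).as_matrix()
    t0=np.array([v[0],v[1],0]);p0=Rz.T@(T[:3,3]-t0);d=Rz.T@d
    p=p0+d*(((mid+h*out-p0)@out)/(d@out))-mid;return np.array([p@up,p@lf])
def ang(n): # knob angle from direction (up,left)
    return np.arctan2(n[1],-n[0])%(2*np.pi)
def go(v,a,dist): # target: TCP at dist out from the face, tool x along knob angle a
    Rz=R.from_euler('z',v[2]).as_matrix();x=-np.cos(a)*up+np.sin(a)*lf;z=-out;y=np.cross(z,x)
    Rt=R.from_matrix(Rz@np.c_[x,y,z]);pt=W(v,mid+dist*out)[0];o=robot.get_obs();Rc=R.from_quat(o["tool_rot"])
    print("shift cm (tool, before turn)",(Rc.inv().apply(pt-o["position"])*100).round(2),"(after turn)",(Rt.inv().apply(pt-o["position"])*100).round(2),"turn",(Rc.inv()*Rt).as_rotvec().round(3))
E
python3 - <<'E'
from h import *
v=np.load("v.npy");K=cams.camera_info("wrist")["intrinsics"]
T=np.array([[1,.002,-.001,.624],[.001,-.953,-.302,.084],[-.002,.302,-.953,.384],[0,0,0,1]])
a=backproj(v,K,T,(307.4,201),.036);b=backproj(v,K,T,(320,223.7),.036);print(a,b,ang(a-b))
go(v,1.57,.20); go(v,ang(a-b),.20)
E
```

```text
time: 8.07
position: [0.5345, -0.0814, 0.2269]
tool_rot: [0.707, 0.707, -0.0, 0.0]
ft_force: [-0.0, -0.3, 0.5]
grip_width: 0.0224
grip_force: 0.0
[-0.01227914  0.01722231] [ 0.00252668 -0.00300989] 0.939048467617445
shift cm (tool, before turn) [ 5.94  2.02 -2.79] (after turn) [ 6.04  2.75 -1.76] turn [-0.453 -0.012  0.052]
shift cm (tool, before turn) [ 5.94  2.02 -2.79] (after turn) [ 3.25  5.78 -1.76] turn [-0.433 -0.154 -0.568]
```

```bash
python3 -m crank '[[3,1,-1.4,0,0,0,0],[3,1,-1.4,0,0,0,0],[0,0,0,-0.108,-0.038,-0.142,0],[0,0,0,-0.108,-0.038,-0.142,0],[0,0,0,-0.108,-0.038,-0.142,0]]';python3 -m crank '[[0,0,0,-0.108,-0.038,-0.142,0],[0,0,0,0,0,0,0],[0,0,0,0,0,0,0]]'; python3 - <<'E'
from h import *
import cv2
i=cams.camera_info("wrist");np.savez("w1.npz",K=i["intrinsics"],T=i["pose"])
o=robot.get_obs();print(o["position"].round(4),o["q"].round(2))
im=cams.camera("wrist")[:,:,::-1];cv2.imwrite("pics/wrist1.png",im)
v=np.load("v.npy")
print("pred ticks",proj(i["intrinsics"],i["pose"],W(v,[tick(.6),tick(0),tick(-.6),cap['L'],cap['M']])).round(0).tolist())
go(v,.939,.20)
E
```

```text
time: 8.7
position: [0.5543, -0.0208, 0.2538]
tool_rot: [0.529, 0.831, 0.073, 0.155]
ft_force: [-0.7, 0.7, -1.2]
grip_width: 0.0723
grip_force: 0.0
time: 9.07
position: [0.5552, -0.0205, 0.2539]
tool_rot: [0.476, 0.853, 0.095, 0.193]
ft_force: [0.3, 0.8, -1.1]
grip_width: 0.0865
grip_force: 0.0
[ 0.5552 -0.0205  0.2539] [-0.28  0.4   1.91  0.23  0.42 -1.03]
pred ticks [[362.0, 194.0], [353.0, 218.0], [333.0, 232.0], [257.0, 76.0], [219.0, 140.0]]
shift cm (tool, before turn) [-0.11 -0.12 -0.1 ] (after turn) [-0.11 -0.12 -0.1 ] turn [-0.015 -0.012 -0.024]
```

View pics/wrist1.png

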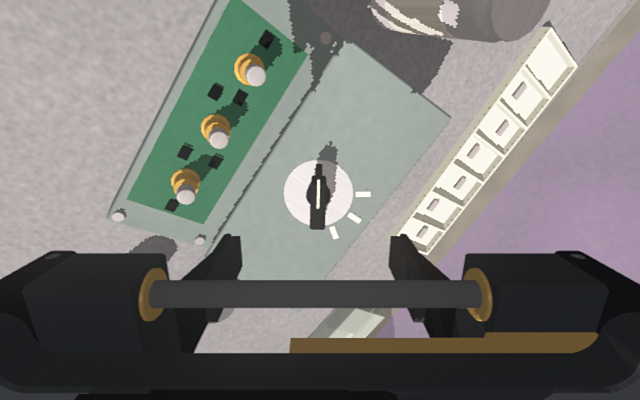

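The knob stands nearly along the tool's x, with its white line from (319,180) to (318,209) and the nose at the top near (319,165). The caps are at (255,75), (218,139) and (186,193), and the ticks at (363,194), (354,217) and (335,233).

```bash
python3 - <<'E'
from h import *
w=np.load("w1.npz");K,T=w["K"],w["T"]
v,r=fit([(K,T,np.array([cap['L'],cap['M'],cap['R'],tick(.6),tick(0),tick(-.6)]),np.array([[255,75],[218,139],[186,193],[363,194],[354,217],[335,233]]))])
print(v.round(4),r.round(1).tolist(),np.load("v.npy").round(4)); np.save("v.npy",v)
a=backproj(v,K,T,(319,180),.036);b=backproj(v,K,T,(318,209),.036);print(a,b,ang(a-b))
go(v,ang(a-b),.20)
go(v,ang(a-b),.075)
E
```

```text
[ 0.5917 -0.0233 -0.0485] [[1.6, -0.2], [1.0, -0.2], [-0.5, 2.8], [-0.7, -1.0], [-0.5, -0.4], [-2.0, -1.9]] [ 0.5923 -0.024  -0.0535]
[-0.01114376  0.01849868] [ 0.0031281  -0.00359554] 0.997270289505381
shift cm (tool, before turn) [-0.04 -0.13 -0.12] (after turn) [-0.04 -0.13 -0.12] turn [-0.017 -0.01   0.029]
shift cm (tool, before turn) [-0.16  0.08 12.37] (after turn) [-0.04 -0.13 12.38] turn [-0.017 -0.01   0.029]
```

```bash
python3 -m crank '[[0,0,0,-0.017,-0.01,0.029,0],[-0.04,-0.13,5,0,0,0,0],[0,0,5,0,0,0,0],[0,0,0,0,0,0,0],[0,0,0,0,0,0,0]]'; python3 - <<'E'
from h import *
v=np.load("v.npy");go(v,.985,.078);print(robot.get_obs()["q"].round(2))
E
```

```text
time: 9.75
position: [0.5975, -0.0231, 0.1642]
tool_rot: [0.486, 0.845, 0.103, 0.2]
ft_force: [0.1, 0.4, 0.4]
grip_width: 0.0872
grip_force: 0.0
shift cm (tool, before turn) [-0.08  0.03  2.16] (after turn) [-0.08  0.03  2.16] turn [ 0.001 -0.    -0.011]
[-0.26  0.61  1.88  0.43  0.23 -1.19]
```

```bash
python3 -m crank '[[-0.08,0.03,2.1,0,0,-0.01,0],[0,0,0,0,0,0,0]]'; python3 -m crank '[[0,0,0,0,0,0,0.6],[0,0,0,0,0,0,0.7],[0,0,0,0,0,0,0.75]]' 20;  python3 -m crank '[[0,0,0,0,0,0,1],[0,0,0,0,0,0,1],[0,0,0,0,0,0,1]]' 25
```

```text
time: 10.0
position: [0.6077, -0.0243, 0.1469]
tool_rot: [0.482, 0.847, 0.102, 0.202]
ft_force: [-0.5, -0.4, 1.4]
grip_width: 0.0869
grip_force: 0.0
time: 10.38
position: [0.6074, -0.0242, 0.1459]
tool_rot: [0.482, 0.847, 0.102, 0.201]
ft_force: [0.1, -0.4, -0.3]
grip_width: 0.0644
grip_force: 0.0
time: 10.75
position: [0.6074, -0.0242, 0.1449]
tool_rot: [0.482, 0.847, 0.102, 0.2]
ft_force: [-0.7, 0.5, -0.4]
grip_width: 0.0349
grip_force: 0.0
```

```bash
python3 - <<'E'
from h import *
import cv2
i=cams.camera_info("wrist");np.savez("w2.npz",K=i["intrinsics"],T=i["pose"])
cv2.imwrite("pics/wrist2.png",cams.camera("wrist")[:,:,::-1])
v=np.load("v.npy");go(v,.985,.078);o=robot.get_obs();print(o["ft_force"].round(1),o["moment"].round(2),o["q"].round(2))
E
```

```text
shift cm (tool, before turn) [ 0.    0.03 -0.01] (after turn) [ 0.    0.03 -0.01] turn [ 0.    -0.001 -0.001]
[-0.5 -0.1 -0.8] [ 0.02  0.23 -0.01] [-0.26  0.65  1.87  0.48  0.2  -1.25]
```

View pics/wrist2.png

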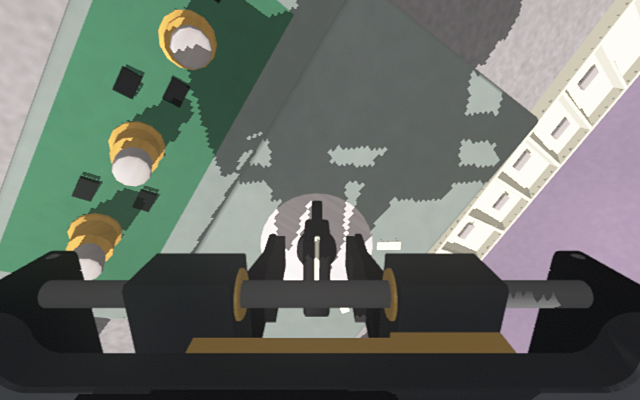

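The fingers are closing evenly on both sides of the bar. Its white line is at (318,236–280) and the nose at (317,205), in line with the tool. I'll close fully.

```bash
python3 -m crank '[[0,0,0,0,0,0,1],[0,0,0,0,0,0,1],[0,0,0,0,0,0,1],[0,0,0,0,0,0,1]]' 25; python3 - <<'E'
from h import *
o=robot.get_obs();v=np.load("v.npy");go(v,3.74,.078);print(o["moment"].round(2))
E
```

```text
time: 11.3
position: [0.6079, -0.024, 0.1453]
tool_rot: [0.481, 0.847, 0.102, 0.201]
ft_force: [3.3, 3.7, -0.6]
grip_width: 0.0139
grip_force: 25.0
shift cm (tool, before turn) [ 0.01 -0.03 -0.  ] (after turn) [-0.03  0.03 -0.  ] turn [ 0.000e+00 -2.000e-03  2.755e+00]
[ 0.56 -0.2   0.22]
```

```bash
python3 -m crank '[[0,0,0,0,0,0.18,1],[0,0,0,0,0,0.18,1],[0,0,0,0,0,0.18,1],[0,0,0,0,0,0,1]]'; python3 -m crank '[[0,0,0,0,0,0.18,1],[0,0,0,0,0,0.18,1],[0,0,0,0,0,0.18,1],[0,0,0,0,0,0.18,1],[0,0,0,0,0,0,1]]';python3 - <<'E'
from h import *
o=robot.get_obs();v=np.load("v.npy");go(v,3.74,.078);print(o["moment"].round(2),o["q"].round(2))
E
```

```text
time: 11.8
position: [0.6083, -0.0238, 0.1455]
tool_rot: [0.69, 0.688, 0.152, 0.166]
ft_force: [3.3, 4.5, 0.2]
grip_width: 0.0138
grip_force: 25.0
time: 12.42
position: [0.6089, -0.0241, 0.1458]
tool_rot: [0.888, 0.4, 0.202, 0.103]
ft_force: [5.3, 4.0, -0.3]
grip_width: 0.0135
grip_force: 25.0
shift cm (tool, before turn) [-0.1  -0.11 -0.  ] (after turn) [-0.12  0.09 -0.  ] turn [ 0.    -0.003  1.494]
[ 0.75 -0.35  0.34] [-0.26  0.65  1.87  0.48  0.2   0.01]
```

```bash
python3 -m crank '[[0,0,0,0,0,0.18,1],[0,0,0,0,0,0.18,1],[0,0,0,0,0,0.18,1],[0,0,0,0,0,0.18,1],[0,0,0,0,0,0,1]]'; python3 -m crank '[[0,0,0,0,0,0.18,1],[0,0,0,0,0,0.18,1],[0,0,0,0,0,0.18,1],[0,0,0,0,0,0.15,1],[0,0,0,0,0,0,1]]';python3 - <<'E'
from h import *
import cv2
o=robot.get_obs();v=np.load("v.npy");go(v,3.74,.078);print(o["moment"].round(2),o["q"].round(2))
i=cams.camera_info("wrist");np.savez("w3.npz",K=i["intrinsics"],T=i["pose"])
a=cams.camera("wrist")[:,:,::-1];b=cams.camera("scene")[130:210,260:360,::-1]
m=np.zeros((600,640,3),np.uint8);m[:240]=a[100:340];m[240:600,:450]=cv2.resize(b,(450,360));cv2.imwrite("pics/w3.png",m)
P=proj(i["intrinsics"],i["pose"],W(v,[tick(0),tick(-.6),mid,mid+.004*out-.032*(np.cos(3.74)*up-np.sin(3.74)*lf)]));print(P.round(0).tolist())
E
```

```text
time: 13.05
position: [0.6092, -0.0246, 0.1459]
tool_rot: [0.972, 0.061, 0.225, 0.026]
ft_force: [4.7, 2.7, -0.8]
grip_width: 0.0136
grip_force: 25.0
time: 13.68
position: [0.609, -0.0252, 0.1459]
tool_rot: [0.936, -0.27, 0.221, -0.051]
ft_force: [3.5, -0.9, -0.6]
grip_width: 0.0139
grip_force: 25.0
shift cm (tool, before turn) [-0.2  -0.01 -0.  ] (after turn) [-0.2  0.  -0. ] turn [-0.001 -0.004  0.086]
[ 0.06 -0.27 -0.02] [-0.26  0.65  1.87  0.48  0.2   1.42]
[[277.0, 186.0], [321.0, 177.0], [314.0, 246.0], [319.0, 199.0]]
```

View pics/w3.png

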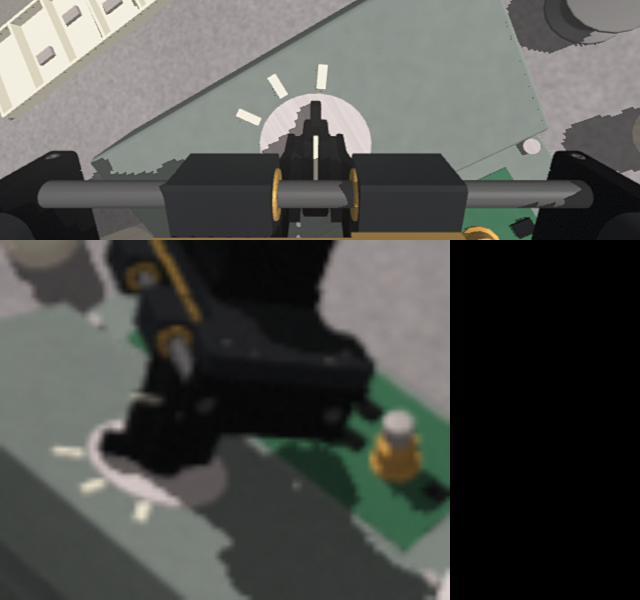

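The nose tip is at full-image (315,201), still slightly left of the right tick at (322,176). The other ticks are at (277,186) and (248,217). I'll compute the remaining angle from these.

```bash
python3 - <<'E'
from h import *
w=np.load("w3.npz");K,T=w["K"],w["T"];v=np.load("v.npy")
tk=np.array([backproj(v,K,T,p,.0) for p in((248,217),(277,186),(322,176.5))])
n=backproj(v,K,T,(315,201),.008)
f=lambda q:(np.array([[q[0]+.044*np.cos(a+q[2]),q[1]+.044*np.sin(a+q[2])] for a in(.6,0,-.6)])-tk).ravel()
r=least_squares(f,[0,0,0]);print(r.x,r.fun.round(4))
c=r.x[:2];print("tickR ang",ang(tk[2]-c),"nose ang",ang(n-c), np.linalg.norm(n-c))
l=[backproj(v,K,T,p,.036) for p in((316,236),(316,258))];print("line",ang(l[0]-l[1]))
E
```

```text
[ 1.44840341e-05 -1.55907072e-04  2.14868052e-03] [ 0.     -0.0003 -0.0001 -0.0001  0.0001  0.0004]
tickR ang 3.7484438994051748 nose ang 3.659804197043043 0.03184062096563263
line 3.6521638590545713
```

The estimates agree at 3.655, so I need about 0.088 more.

```bash
python3 -m crank '[[0,0,0,0,0,0.088,1],[0,0,0,0,0,0,1],[0,0,0,0,0,0,1]]'; python3 - <<'E'
from h import *
import cv2
v=np.load("v.npy");go(v,3.74,.078)
i=cams.camera_info("wrist");np.savez("w4.npz",K=i["intrinsics"],T=i["pose"])
cv2.imwrite("pics/w4.png",cv2.resize(cams.camera("wrist")[150:280,220:420,::-1],None,fx=4,fy=4))
E
```

```text
time: 14.15
position: [0.609, -0.0253, 0.1459]
tool_rot: [0.923, -0.311, 0.218, -0.061]
ft_force: [5.3, -2.0, 0.3]
grip_width: 0.0137
grip_force: 25.0
shift cm (tool, before turn) [-0.2 -0.   0. ] (after turn) [-0.2 -0.   0. ] turn [-0.001 -0.004 -0.002]
```

View pics/w4.png

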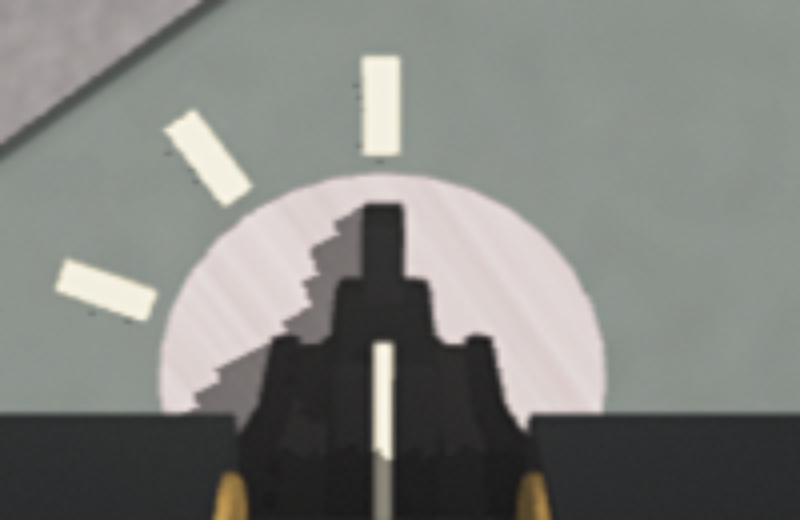

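The nose (x≈383 in the crop), the line (383) and the right tick (381) are in line. Now the straight pull.

```bash
python3 -m crank '[[0,0,0,0,0,0,1],[0,0,-0.25,0,0,0,1],[0,0,-0.25,0,0,0,1],[0,0,-0.25,0,0,0,1],[0,0,-0.25,0,0,0,1]]' 35; python3 -m crank '[[0,0,-0.1,0,0,0,1],[0,0,-0.1,0,0,0,1],[0,0,0,0,0,0,1]]';  python3 - <<'E'
from h import *
v=np.load("v.npy");go(v,3.74,.090)
E
```

```text
time: 14.82
position: [0.6048, -0.0251, 0.1544]
tool_rot: [0.923, -0.311, 0.218, -0.061]
ft_force: [7.2, -1.8, -3.1]
grip_width: 0.0134
grip_force: 35.0
time: 15.2
position: [0.6038, -0.0251, 0.1563]
tool_rot: [0.923, -0.311, 0.218, -0.061]
ft_force: [5.8, -2.0, -3.8]
grip_width: 0.0136
grip_force: 35.0
shift cm (tool, before turn) [-0.2  -0.01 -0.04] (after turn) [-0.2  -0.01 -0.04] turn [-0.001 -0.004 -0.002]
```

```bash
python3 -m crank '[[0,0,-0.1,0,0,0,1],[0,0,0,0,0,0,1]]'; python3 -m crank '[[0,0,-0.1,0,0,0,1],[0,0,0,0,0,0,1]]'
```

```text
time: 15.45
position: [0.6037, -0.0251, 0.1567]
tool_rot: [0.923, -0.311, 0.218, -0.061]
ft_force: [8.2, -2.7, -6.6]
grip_width: 0.0137
grip_force: 35.0
time: 15.7
position: [0.6037, -0.0251, 0.1568]
tool_rot: [0.923, -0.311, 0.218, -0.061]
ft_force: [13.2, -1.2, -14.2]
grip_width: 0.0135
grip_force: 35.0
```

The force rises while the position stalls, so the stem is at its stop (12 mm). I'll relax slightly, open and retreat.

```bash
python3 -m crank '[[0,0,0.1,0,0,0,1],[0,0,0,0,0,0,0.8],[0,0,0,0,0,0,0.6],[0,0,0,0,0,0,0.5],[0,0,0,0,0,0,0.5]]'; python3 -m crank '[[0,0,0,0,0,0,0.5],[0,0,-3,0,0,0,0.5],[0,0,-4,0,0,0,0.5],[0,0,-4,0,0,0,0.5],[0,0,0,0,0,0,0.5]]'; python3 - <<'E'
from h import *
import cv2
i=cams.camera_info("wrist");v=np.load("v.npy")
cv2.imwrite("pics/w5a.png",cams.camera("wrist")[:,:,::-1])
a=cv2.resize(cv2.imread("pics/w5a.png")[60:260,200:440],None,fx=2,fy=2)
b=cv2.resize(cams.camera("side")[60:360,200:450,::-1],(320,384))
m=np.zeros((400,800,3),np.uint8);m[:,:480]=a;m[:384,480:]=b;cv2.imwrite("pics/w5.png",m)
np.savez("w5.npz",K=i["intrinsics"],T=i["pose"])
E
```

```text
time: 16.32
position: [0.6013, -0.0238, 0.1567]
tool_rot: [0.923, -0.311, 0.216, -0.062]
ft_force: [0.4, 1.0, 0.6]
grip_width: 0.0388
grip_force: 0.0
time: 16.95
position: [0.5537, -0.0217, 0.2583]
tool_rot: [0.923, -0.311, 0.219, -0.062]
ft_force: [0.1, 1.2, -0.5]
grip_width: 0.0432
grip_force: 0.0
```

View pics/w5.png

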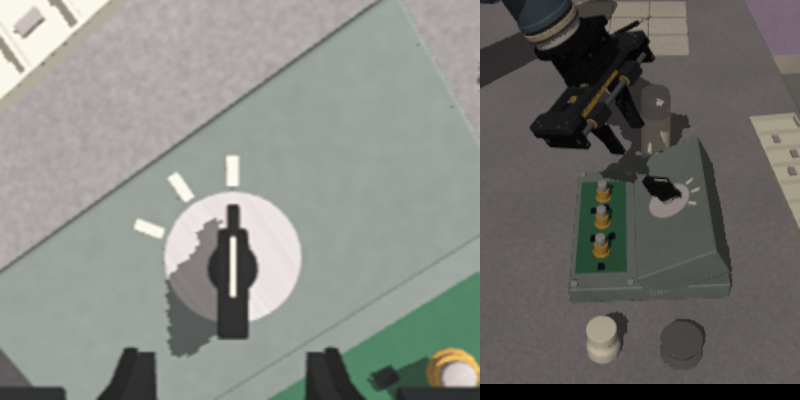

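The knob's nose and line (x≈232) point at the right tick (x≈232). The gripper is clear, the plungers are back up, and the can, jar and spool are untouched.

```bash
python3 -c "
from rig import ticket
print(ticket.hand_in())"
```

```text
the job is handed in; nothing more can be done
None
```

The weak probe was the right one: it sank about 7.2 mm under about 6 N, against 2–3 mm for the other two. I turned the knob clockwise to the right tick, pulled it out to its stop, let go and handed the job in; no verdict came back.

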